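# Snap the temperature logger shut and hold the incubator dome open at 30 degrees

## Robot

A 7-joint arm with a two-finger parallel gripper is mounted at the origin on a cart in front of the work surface, level with it; the furniture and walls round the work are solid. World frame = base frame: x ahead of the robot, y to its left, z up, the work surface at z = 0. Lengths are in m, angles in rad, forces in N, time in s.
With the tool pointing down it reaches from about 0.4 to 0.925 m from the base axis. Payload 4.1 kg.
Tool frame: the origin (TCP) lies on the centre line of the jaws, within the pads' length; the fingertips stand 14 mm ahead of it and the grasp point (between the pads) lies 5 mm behind it; z points along the fingers, y is the line along which they close (so a half turn about z gives the same grasp; the last joint's range is limited). The gripper opens to 85 mm and grips with 20 to 120 N. Pads are 22 mm wide; open, the fingers measure 114 mm over their backs; the gripper's body (76 mm by 85 mm) begins 54 mm behind the grasp point. The pads swing forward as they close: fully open they stand 13 mm farther back than shut.
Start: joints at [1.194, 0.398, 0.045, 1.537, -0.019, 1.207, -0.051], TCP at [0.178, -0.625, 0.222] pointing down, gripper open.
Joint ranges: [-2.82, 2.82], [-0.49, 2.23], [-1.37, 1.46], [0, 2.46], [-1.36, 4.5], [0.23, 2], [-2.94, 2.94]. Speed limits (rad/s): [2.57, 2.57, 3.14, 3.14, 3.14, 3.14, 3.14].

## Interface

Orientations are given as [roll, pitch, yaw] about the fixed x, y, z axes, in that order (R = Rz(yaw) Ry(pitch) Rx(roll)).
In Python, from bench import ctrl gives the robot as it stands.
- The arm moves only by the tool jog_arm, never from a script. Its argument "series" is a list of rows, each an object with "xyz": the shift along the tool's x, y, z in mm, a list of three; "yaw": the turn about the tool's z in degrees; "jaw": the closure, from -1 (fully open) to 1 (shut). In form: [{"xyz": [dx, dy, dz], "yaw": yaw, "jaw": jaw}, ...]. A call has 1 to 12 rows; each row is the pose to reach, as a shift and turn from the pose commanded when the call began, along the tool's axes at that moment; what a row does not reach only later rows make up. A row lasts 1/8 s, in which the tool goes at most 62.5 mm and 10.7 degrees, less where a joint would pass 70% of its speed; a pose out of reach is approached as far as the arm can. A call with a gripper value outside its range is refused whole. The fingers move at their own pace and stop on an object; "force" is the grip in N (left out, the last holds). Time passes only in rows, so rows that repeat a pose let the fingers close. It gives the time, the measured TCP pose, the force, the opening and the grip force at its end, in the units of the state.
- ctrl.observe(): the state, without advancing time (a new reading comes with each control period).
- ctrl.read_camera(name): name is "scene" or "top" or "wrist"; returns (picture, depth): 480x640x3 uint8, blue, green, red; 480x640 float32, m along the optical axis (not along the pixel's ray), 0 where there is no reading.
- ctrl.get_calibration(name): a dict with "mtx" (3x3 intrinsics, pixels), "rvec" (rotation vector, rad) and "tvec" (3), from world to camera coordinates, as OpenCV has them. Camera axes: x right, y down, z forward; pixel columns grow to the right and rows downward; lengths in m; the calibration is good to about 2 mm. A picture is of the moment at which its call begins: read the wrist's pose just before it. get_calibration takes no time and is no camera call; for the wrist camera it gives the pose at the moment of the call.
- ctrl.hand_in(): hands the job in; it is judged then, once.
Trained networks look in the newest picture that a camera, given by its name, has taken for a name from the list of things; names that differ only in an ending like _2 or _b are one class to them, and where a whole thing is asked for, a point or a joint stands for the part that bears it (a point fixed in the world has none). Each returns a list of dicts, best first, with "confidence" (0 to 1); they miss things now and then, are a little off and sometimes report something else, mostly with a low value. They report only what shows in the picture. A call takes as long as a camera call.
- ctrl.look_for(label, camera): "position" ([column, row] as shares, 0 to 1, of the picture: columns of its width, rows of its height, amid what is visible of it).
- ctrl.spot_point(label, camera): "position" ([column, row] as shares, 0 to 1, of the picture: columns of its width, rows of its height: a listed point, or the origin of a listed thing).
The state is a dict: "time": time; "qpos": joint angles; "joint_velocities": joint speeds; "joint_efforts": joint torques, N m; "eef_pos": TCP position; "orientation": TCP orientation; "ft_force": force on the tool from outside, world axes, zero at the start; "moment": the same for the moment, N m; "width": finger opening in m; "finger_force": force on a finger pad.
Only numpy, scipy, OpenCV 4.12 (cv2) and the standard library are available. Lean on these libraries where they do the work, as an engineer would, in place of code of your own. Each camera call takes 0.05 s, during which the arm holds its last target. There are 200 camera calls.

## Task

I have just put fresh batteries in the temperature logger that goes in with the eggs: press its lid down until it snaps fully shut, leaving the logger where it stands. Only then raise the dome of the orange egg incubator to 30 degrees, no wider so that the eggs stay warm, and finish still holding it there with the gripper, because it falls shut by itself and I need both hands to put the logger in. Leave the other things on the bench where they are.

Things in the scene. Friction and masses are not known exactly. Their poses are not given: they have to be found in the camera images.
- logger: small dark-grey temperature logger with a pale lid, loose on the bench, 0.3 kg; case 64 (its x) x 92 (its y) x 28 mm high. Origin at the centre of its underside, z up; its front, with the orange snap tongue, faces -x, the lid's hinge is along the back (+x) edge. Two battery cells show in it while the lid is up
- logger_hinge (a point): middle of the lid's hinge line, on the logger at its own (33, 0, 28) mm; the line runs along the logger's y axis
- lid_front (a point): point on the outer (upper) face of the lid near its front edge, midway along y, 60 mm from the hinge line: the place to press. The lid is a plate 72 mm from hinge line to front edge, 94 mm wide, its outer face 7.5 mm off the hinge line (35.5 mm over the bench when shut)
- logger_lid (a joint): opening angle of the logger's lid, rad: 0 = fully shut, 1.5 = most open; swinging the front edge up is positive. It starts raised; a stiff hinge leaves it where it is put. At about 0.10 the tongue meets a sprung ball catch: pushing past it takes about 5 N at the front edge, after which it snaps home to 0 and stays
- incubator_orange: round egg incubator with an orange base and a clear dome with a flat white top, base fixed to the bench, 298 (its x) x 276 (its y) x 192 mm high with the dome shut. Origin at the centre of its underside, z up; the control panel at the front faces -x, the dome's hinge is at the back (+x)
- dome_hinge (a point): point on the dome's hinge line, in the incubator's frame at (142, -9, 52) mm. The line is level, along (0.070, 0.998, 0) in the incubator's frame (its y axis turned 4 degrees)
- dome_knob (a point): centre of the white knob on top of the dome, the place to hold it: a disc 40 mm across and 14 mm tall with a 6 mm wide bar along its x standing 10 mm higher; it does not turn and can be pinched from above. With the dome shut the point is 175 mm over the bench, 7 mm over the dome's flat top (a disc 249 mm across); at 30 degrees it is 50 mm higher and 79 mm nearer the hinge
- incubator_orange_dome (a joint): opening angle of the dome, rad: 0 = shut (start), 0.96 = stop; raising the front is positive. 30 degrees is 0.524. It weighs under 1 kg, has no stay, and falls shut when let go
- egg_1: white hen's egg lying on the bench at the left, 56x44x44 mm; leave alone
- egg_2: brown egg near it, 54x42x42 mm; leave alone
- candling_torch: black torch lying on the bench at the right, 38x118x38 mm; leave alone
- dropper_bottle: small white bottle with a black dropper tip, upright, 36 mm across, 109 mm tall; leave alone
- thermometer: small white digital thermometer lying flat at the left of the incubator, 50x62x18 mm; leave alone

How it is judged:
On the way, in this order (a step that is already met when the one before it is completed fails the run):
1. the logger's lid is snapped fully shut while the dome is still down (value of joint logger_lid below 0.035 rad and value of joint incubator_orange_dome below 0.05 rad), for 0.2 s.
2. the dome is raised to about 30 degrees (value of joint incubator_orange_dome between 0.436 and 0.611 rad), for 0.2 s.
At the end, for the whole second after the job is handed in: the logger's lid is snapped shut (within 2 degrees), the logger still stands within 5 cm of where it was, and the gripper alone holds the dome still at 30 degrees, give or take 5 (all of step 2 and value of joint logger_lid below 0.035 rad and velocity of joint incubator_orange_dome between -0.05 and 0.05 rad/s and contact force between the fingers and incubator_orange above 1 N and distance of logger from where it was at the start of the episode below 0.05 m and angle between logger's own z axis and vertical below 0.1 rad and contact force between each of logger, egg_1, egg_2, candling_torch, dropper_bottle, thermometer and incubator_orange below 0.2 N); the arm keeps its last pose, push and grip.
It fails at once if the dome is raised while the logger's lid is not shut (value of joint incubator_orange_dome above 0.1 rad and value of joint logger_lid above 0.05 rad).
It fails at once if the dome is opened much wider than 30 degrees (over 39) (value of joint incubator_orange_dome above 0.68 rad).
It fails at once if a bystander is moved by more than 3 cm (distance of any of egg_1, egg_2, candling_torch, dropper_bottle, thermometer from where it was at the start of the episode above 0.03 m).
It also fails if it takes over 48 s, if anything falls off the work surface, if the arm or the gripper's body presses on something with over 40 N, if the wrist force passes 120 N, or if a joint passes its speed limit or range.

## Working session

There is one attempt and no reset: what is moved stays moved. The work goes in short steps, Python scripts to look and compute and a tool call to move; the robot and the scene stay as the last step left them, time stands still between calls to the robot, and variables do not carry over. Pictures are saved under pics/ and viewed, at most 10 in all, crops included, and the job is handed in when it is done.

Besides the shell and the picture viewer there is one more tool, called after "Emit:" as name(argument=value, ...), one argument or row to a line, values as JSON. jog_arm: Moves the arm, as the interface text tells. Its arguments: {"type":"object","properties":{"series":{"type":"array","items":{"type":"object","properties":{"xyz":{"type":"array","items":{"type":"number"}},"yaw":{"type":"number"},"jaw":{"type":"number"}}}},"force":{"type":"number"}},"required":["series"]}

```bash
mkdir -p pics
cat > h.py <<'E'
import numpy as np, cv2
from bench import ctrl
def cal(c):
    k=ctrl.get_calibration(c); R=cv2.Rodrigues(np.array(k['rvec'],float))[0]
    return np.array(k['mtx']),R,np.array(k['tvec'],float).ravel()
def ray(c,u,v,k=None):
    K,R,t=k or cal(c); d=R.T@np.linalg.inv(K)@[u,v,1]; return -R.T@t,d
def at_depth(c,u,v,z,k=None):
    o,d=ray(c,u,v,k); return o+d*z
def at_z(c,u,v,h,k=None):
    o,d=ray(c,u,v,k); return o+d*(h-o[2])/d[2]
def cloud(c,dep,k=None):
    K,R,t=k or cal(c); v,u=np.mgrid[:480,:640]
    p=np.stack([u,v,np.ones_like(u)],-1)@np.linalg.inv(K).T*dep[...,None]
    return (p-t)@R
E
python3 - <<'E'
from h import *
np.set_printoptions(precision=4,suppress=True)
ims=[]
for c in ['scene','top']:
    im,d=ctrl.read_camera(c); ims.append(im); np.save(c+'_d.npy',d); cv2.imwrite(c+'.png',im); P=cloud(c,d)
    print(c,-cal(c)[1].T@cal(c)[2])
    for n in ['logger','logger_hinge','lid_front','incubator_orange','dome_hinge','dome_knob']:
        for r in ctrl.spot_point(n,c)[:2]:
            u,v=r['position'][0]*640,r['position'][1]*480
            ui,vi=int(min(max(u,0),639)),int(min(max(v,0),479))
            print(n,round(r['confidence'],2),round(u),round(v),P[vi,ui],'z0',at_z(c,u,v,0),)
cv2.imwrite('pics/a.png',ims[0]);cv2.imwrite('pics/b.png',ims[1])
s=ctrl.observe();print(s)
E
```

```text
scene [0.5214 0.9629 0.931 ]
logger 0.71 320 229 [ 0.5664 -0.1407  0.0229] z0 [ 0.5646 -0.1653  0.    ]
logger_hinge 0.68 313 222 [ 0.5871 -0.137   0.0541] z0 [ 0.5894 -0.2016  0.    ]
logger_hinge 0.18 381 451 [0.4302 0.5609 0.0309] z0 [0.4269 0.5471 0.    ]
lid_front 0.53 315 205 [ 0.5783 -0.1845  0.0801] z0 [ 0.5824 -0.2897  0.    ]
lid_front 0.27 319 283 [0.5545 0.2502 0.1867] z0 [ 0.5615  0.0741 -0.    ]
dome_hinge 0.85 274 341 [0.663  0.3111 0.0504] z0 [0.6703 0.2743 0.    ]
dome_knob 0.66 320 284 [0.5546 0.25   0.1833] z0 [0.5602 0.0784 0.    ]
top [0.33   0.0992 1.3963]
logger 0.55 398 244 [ 0.5631 -0.1509  0.0889] z0 [ 0.5769 -0.169   0.    ]
logger_hinge 0.56 398 234 [ 0.6116 -0.1695  0.0001] z0 [ 0.6099 -0.1697  0.    ]
lid_front 0.89 403 243 [ 0.566  -0.1632  0.0883] z0 [ 0.5787 -0.1834  0.    ]
incubator_orange 0.3 394 245 [ 0.5561 -0.1373  0.0954] z0 [ 0.5717 -0.1562  0.    ]
dome_knob 0.66 266 248 [0.5393 0.2376 0.1825] z0 [0.5706 0.2553 0.    ]
{'time': 0.7, 'qpos': array([ 1.194 ,  0.3983,  0.0451,  1.5366, -0.0187,  1.2069, -0.0507]), 'joint_velocities': array([ 0.0022, -0.0022,  0.0004,  0.0002,  0.0013, -0.0002, -0.0021]), 'joint_efforts': array([ -0.0004, -47.487 ,   1.3623, -25.4468,   0.0115,   0.0011,
        -0.    ]), 'eef_pos': array([ 0.1783, -0.6251,  0.2222]), 'orientation': array([ 3.1414, -0.    ,  0.2779]), 'ft_force': array([-0.572 ,  0.4762, -0.5602]), 'moment': array([-0.0072,  0.0232, -0.0039]), 'finger_force': 0.0, 'width': 0.08573262863545349}
```

View pics/a.png

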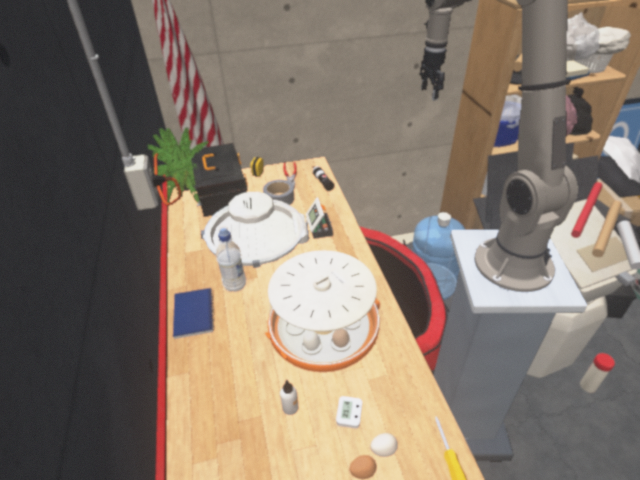

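View pics/b.png

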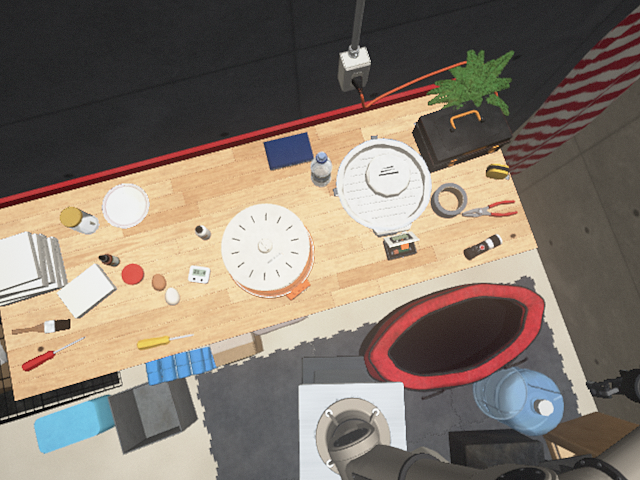

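The scene view shows the orange incubator at about (322,300) with its knob at (320,284), and the logger at (319,220). In the top view the incubator is at (268,248) with its panel at (298,290), and the logger is at (400,246) beside a white lookalike incubator at (385,185). Next I'll fit the geometry.

Run:
```python
from h import *
np.set_printoptions(precision=3,suppress=True)
for c,(u0,v0,u1,v1) in {'scene':(295,190,345,245),'top':(375,225,430,265)}.items():
    d=np.load(c+'_d.npy');P=cloud(c,d)[v0:v1,u0:u1]
    print(c);print((P[::3,::4,2]*1000).astype(int))
    im=cv2.imread(c+'.png')[v0:v1,u0:u1]
    cv2.imwrite(f'crop_{c}.png',cv2.resize(im,(400,300*1),interpolation=cv2.INTER_CUBIC))
a=cv2.imread('crop_scene.png');b=cv2.imread('crop_top.png')
it=cv2.imread('top.png')[195:305,215:325]; isn=cv2.imread('scene.png')[245:370,255:390]
cv2.imwrite('pics/c.png',np.vstack([np.hstack([a,b]),np.hstack([cv2.resize(isn,(400,300)),cv2.resize(it,(400,300))])]))
# dome top plane
for c in ['scene','top']:
    P=cloud(c,np.load(c+'_d.npy')).reshape(-1,3)
    m=(abs(P[:,2]-.168)<.006)&(abs(P[:,0]-.55)<.2)&(abs(P[:,1]-.24)<.2); Q=P[m]
    (cx,cy),r=cv2.minEnclosingCircle(Q[:,:2].astype(np.float32)*1000)
    print(c,m.sum(),'mean',Q.mean(0),'circ',cx,cy,r)
    m=(P[:,2]>.178)&(P[:,2]<.2)&(abs(P[:,0]-.55)<.1)&(abs(P[:,1]-.24)<.1);print('knob',m.sum(),np.median(P[m],0),P[m].mean(0))
```

```text
scene
[[   2    1   -4   -3    2    3    3   -4    9    0    1    0 -542]
 [   0    0   -3    0    0   -1    0   -3    2    2    0    0 -564]
 [   0    2    1   -3   -1    0    0    0    1    1    1    0   -4]
 [   0    0    1    0    1   84   -2    0    0   -2    2    0    2]
 [   0    0    0   -2    0   80   94    2    3    0    1    0    0]
 [   0    5    0   -1    2   80   94  930    0    3    0   -2    0]
 [  -1    2   -1    0   56   79   91   84    0    2    0    0    0]
 [  44   -1    0   -1   61   77   84    2    0   -2    3    1    4]
 [  40   49   32   41   54   69   80   88   29    2    1    0    3]
 [  37   45   39   36   53   66   82   24   24   -2    0    0    5]
 [  39   35   36   32   51   59   72   25   12    0    0   -2   -1]
 [  37   40   46   18   50   59   23   23   11    0    2    1    2]
 [  33   35   46   34   40   49   25   19   25   24    0    1    0]
 [  37   38   44   35   33   16   28   11   19   28   -1   -3    3]
 [  35   45   39   33   -1   25   23   25   20   19    0    4    0]
 [  24   47   41   30    3   13   13    8    9    5    0    1    1]
 [  38
[... 421 characters left out ...]
 1 -5]
 [ 1 -6  0 51 55 67 69 77 83 87 91 87  2  3]
 [-3 -3  7 71 74 84 85 92 91 13  2  2  1 -1]
 [-1 -1 -3 18 88 88 17 84 84 17 29  0  1  0]
 [ 0 -3  0 25  8 21 20 83 28  9 28 -1  2  0]
 [ 2 -1 -1 24 14 23 21 27 11 10 22 -4  2 -7]
 [-1  7  1 21 11  9 12 26 30  6 -5  3  0 -3]
 [ 2  1 -1  8 23 24  0  4  0 -5  0 -3 -1  0]
 [ 4  1  0 -1 -4  1 -1 -4 -2 -2 -1  0 -1  2]
 [-2  2  0 -6  5  2  2  1 -5 -2  0  0  2 -6]]
scene 6614 mean [0.548 0.255 0.167] circ 549.385986328125 243.6158447265625 126.13418579101562
knob 170 [0.548 0.248 0.182] [0.547 0.248 0.184]
top 5605 mean [0.545 0.239 0.167] circ 547.3910522460938 239.03594970703125 124.58792114257812
knob 122 [0.545 0.238 0.182] [0.546 0.239 0.183]
```

View pics/c.png

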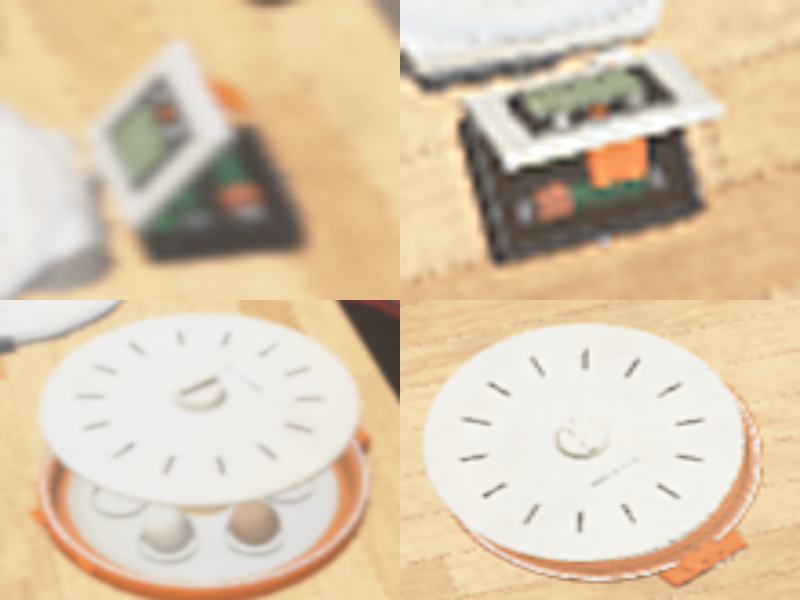

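The crops show the logger lid raised about 55°, with its outer face toward the white lookalike behind it. The incubator's panel is at top-view pixel (299,290) and its hinge bracket is near scene pixel (269,337). Now I'll fit the yaw angles.

Run:
```python
from h import *
np.set_printoptions(precision=4,suppress=True)
pt=lambda x,y,z:at_z('top',375+x*.1375,225+y*.1333,z)
for n,a,b,z in [('case front',(500,262),(705,205),.028),('lid front',(508,165),(722,108),.092),('lid back',(465,98),(668,52),.035)]:
    A,B=pt(*a,z),pt(*b,z); print(n,A,B,'len',np.linalg.norm(A-B),'yaw of y axis-90',np.degrees(np.arctan2(*(A-B)[1::-1]))-90)
PS=[]
for c,(u0,v0,u1,v1) in {'scene':(305,195,335,240),'top':(382,230,427,252)}.items():
    im=cv2.imread(c+'.png');P=cloud(c,np.load(c+'_d.npy'))[v0:v1,u0:u1].reshape(-1,3)
    m=(P[:,2]>.05)&(P[:,2]<.11)&(P[:,0]<.66); Q=P[m]
    for _ in range(4):
        ce=np.median(Q,0); ce=Q.mean(0); n=np.linalg.svd(Q-ce)[2][2]; n*=np.sign(n[2]); e=(Q-ce)@n; Q=Q[abs(e)<.005]
    print(c,len(Q),'cen',ce,'n',n,'theta',np.degrees(np.arccos(n[2])),'yaw',np.degrees(np.arctan2(n[1],n[0])), 'z max',np.percentile(Q[:,2],98))
# incubator
print('panel',at_z('top',299,290,.03),'hinge scene',at_z('scene',269,337,.05), at_z('scene',274,341,.052))
for c in ['scene','top']:
    im=cv2.imread(c+'.png');hsv=cv2.cvtColor(im,cv2.COLOR_BGR2HSV);P=cloud(c,np.load(c+'_d.npy'))
    m=(hsv[...,0]>3)&(hsv[...,0]<14)&(hsv[...,1]>150)&(hsv[...,2]>120)&(abs(P[...,0]-.55)<.22)&(abs(P[...,1]-.24)<.2)&(P[...,2]>.005)&(P[...,2]<.1)
    Q=P[m]; w=Q[:,:2]-[.547,.241]; r=np.hypot(*w.T);a=np.degrees(np.arctan2(w[:,1],w[:,0]))
    i=np.argsort(-r)[:14];print(c,m.sum(),np.c_[a[i],r[i],Q[i,2]].round(3).tolist())
for n in ['dome_hinge','incubator_orange','dome_knob','logger','logger_hinge','lid_front']:
  for c in ['scene','top']:print(n,c,[(r['confidence'],(np.array(r['position'])*[640,480]).round(1)) for r in ctrl.spot_point(n,c)[:1]])
```

```text
case front [ 0.5174 -0.3034  0.028 ] [ 0.5397 -0.394   0.028 ] len 0.09336497552611617 yaw of y axis-90 13.853576638334118
lid front [ 0.5477 -0.2906  0.092 ] [ 0.5692 -0.3812  0.092 ] len 0.09315112880479495 yaw of y axis-90 13.350380778477344
lid back [ 0.586  -0.2909  0.035 ] [ 0.604  -0.3806  0.035 ] len 0.09147341974865915 yaw of y axis-90 11.358380355287679
scene 262 cen [ 0.575  -0.1572  0.074 ] n [0.7926 0.1778 0.5833] theta 54.31762003854024 yaw 12.646955106738952 z max 0.09352545826672158
top 259 cen [ 0.5745 -0.1659  0.0747] n [0.7978 0.182  0.5748] theta 54.91569061608891 yaw 12.847320937396564 z max 0.0937974868969515
panel [0.4326 0.1505 0.03  ] hinge scene [0.6761 0.2992 0.05  ] [0.6628 0.3123 0.052 ]
scene 456 [[-155.944, 0.153, 0.036], [-157.685, 0.151, 0.038], [-158.178, 0.15, 0.036], [-156.201, 0.15, 0.043], [55.165, 0.15, 0.058], [53.471, 0.148, 0.057], [54.668, 0.148, 0.059], [52.033, 0.147, 0.056], [52.137, 0.147, 0.06], [50.737, 0.147, 0.057], [22.585, 0.147, 0.059], [49.389, 0.147, 0.057], [21.737, 0.146, 0.06], [55.01, 0.146, 0.054]]
top 102 [[-129.652, 0.158
[... 162 characters left out ...]
[-154.497, 0.154, 0.042], [-129.446, 0.154, 0.042], [-147.946, 0.153, 0.038], [-146.374, 0.153, 0.042], [-132.675, 0.153, 0.043], [-155.498, 0.153, 0.043], [-134.301, 0.153, 0.044]]
dome_hinge scene [(0.85, array([274.3, 341.2]))]
dome_hinge top []
incubator_orange scene []
incubator_orange top [(0.3, array([394.5, 245.3]))]
dome_knob scene [(0.66, array([319.9, 283.8]))]
dome_knob top [(0.66, array([266., 248.]))]
logger scene [(0.71, array([319.9, 228.6]))]
logger top [(0.55, array([398.4, 243.6]))]
logger_hinge scene [(0.68, array([312.5, 221.6]))]
logger_hinge top [(0.56, array([398.1, 233.5]))]
lid_front scene [(0.53, array([315.3, 205.5]))]
lid_front top [(0.89, array([402.8, 243. ]))]
```

Emit:
jog_arm(
  series=[
    {"xyz": [40,-28,-28],"yaw": 0,"jaw": 1},
    {"xyz": [84,-59,-28],"yaw": 0,"jaw": 1},
    {"xyz": [128,-90,-28],"yaw": 1,"jaw": 1},
    {"xyz": [172,-121,-28],"yaw": 2,"jaw": 1},
    {"xyz": [216,-152,-28],"yaw": 3,"jaw": 1},
    {"xyz": [260,-183,-28],"yaw": 3,"jaw": 1},
    {"xyz": [304,-214,-28],"yaw": 3,"jaw": 1},
    {"xyz": [348,-245,-28],"yaw": 3,"jaw": 1},
    {"xyz": [392,-276,-28],"yaw": 3,"jaw": 1},
    {"xyz": [430,-305,-28],"yaw": 3,"jaw": 1},
    {"xyz": [445,-315,-28],"yaw": 3,"jaw": 1},
    {"xyz": [445,-315,-28],"yaw": 3,"jaw": 1},
  ],
)

```text
time: 2.8
eef_pos: [0.5201, -0.1996, 0.25]
orientation: [3.141, 0.0, 0.228]
ft_force: [-0.5, -1.0, -0.2]
width: -0.0002
finger_force: 0.0
```

Run:
```python
from h import *
np.set_printoptions(precision=4,suppress=True)
s=ctrl.observe();print(s['time'],s['eef_pos'],s['orientation'],s['ft_force'],s['width'])
k=cal('wrist');im,d=ctrl.read_camera('wrist');P=cloud('wrist',d,k)
cv2.imwrite('pics/d.png',im);np.save('w1.npy',P);cv2.imwrite('w1.png',im)
print('cam',-k[1].T@k[2],k[1][2])
for n in ['logger','logger_hinge','lid_front']:
    for r in ctrl.spot_point(n,'wrist')[:2]:
        u,v=np.array(r['position'])*[640,480]
        print(n,round(r['confidence'],2),round(u),round(v),P[min(int(v),479),min(int(u),639)],at_z('wrist',u,v,{'logger':0,'logger_hinge':.028,'lid_front':.081}[n],k))
    for c in ['scene','top']:
        for r in ctrl.spot_point(n,c)[:1]:
            u,v=np.array(r['position'])*[640,480];print(' ',c,at_z(c,u,v,{'logger':0,'logger_hinge':.028,'lid_front':.081}[n]))
```

```text
2.8 [ 0.5201 -0.1996  0.25  ] [3.1414 0.0003 0.2276] [-0.4773 -0.9939 -0.2303] -0.00022550575815900598
cam [ 0.5877 -0.1841  0.4017] [-0.2669 -0.0623 -0.9617]
logger 0.79 304 151 [ 0.5697 -0.1691  0.0884] [ 0.5646 -0.1659  0.    ]
  scene [ 0.5646 -0.1653  0.    ]
  top [ 0.5769 -0.169   0.    ]
logger_hinge 0.79 307 118 [ 0.5986 -0.1631  0.0414] [ 0.5989 -0.163   0.028 ]
  scene [ 0.5873 -0.1666  0.028 ]
  top [ 0.6043 -0.1643  0.028 ]
lid_front 0.63 299 148 [ 0.5718 -0.1638  0.0839] [ 0.5709 -0.1644  0.081 ]
  scene [ 0.5771 -0.1807  0.081 ]
  top [ 0.5643 -0.167   0.081 ]
```

View pics/d.png

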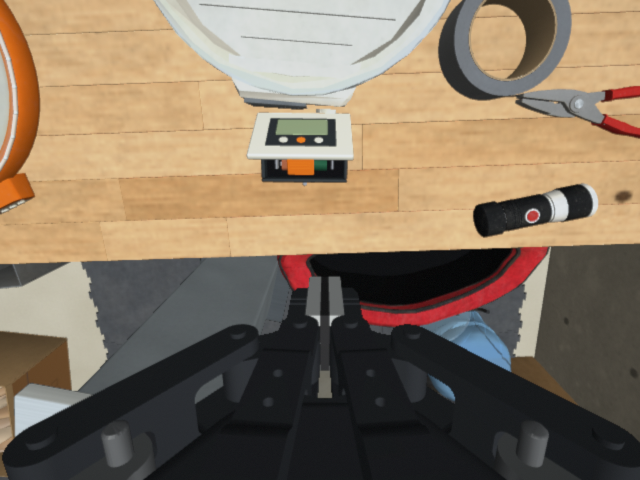

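The wrist view shows the logger lid with corners at about (259,113), (351,114), (354,160) and (247,157), which agrees with the fit. I'll check clearance to the white lookalike before going down.

Run:
```python
from h import *
np.set_printoptions(precision=4,suppress=True)
k=cal('wrist')
f=[at_z('wrist',u,v,.091,k) for u,v in((247,157),(354,160))];b=[at_z('wrist',u,v,.032,k) for u,v in((259,113),(351,114))]
print('front',f,np.mean(f,0),'back',b,np.mean(b,0))
for n,P in [('top',cloud('top',np.load('top_d.npy')).reshape(-1,3)),('w',np.load('w1.npy').reshape(-1,3))]:
    r=np.hypot(P[:,0]-.58,P[:,1]+.165)
    for a in (.05,.07,.09,.11,.14):
        m=(r<a)&(P[:,2]<.3)&(P[:,0]>.6);print(n,a,np.percentile(P[m,2],99.5))
```

```text
front [array([ 0.5534, -0.1237,  0.091 ]), array([ 0.5718, -0.2156,  0.091 ])] [ 0.5626 -0.1696  0.091 ] back [array([ 0.5925, -0.1166,  0.032 ]), array([ 0.6124, -0.2072,  0.032 ])] [ 0.6025 -0.1619  0.032 ]
top 0.05 0.05077322422136687
top 0.07 0.05108009914175407
top 0.09 0.051096629213096316
top 0.11 0.05079481644492911
top 0.14 0.13870723409201613
w 0.05 0.05133242865896013
w 0.07 0.04952616451164048
w 0.09 0.04847191739831981
w 0.11 0.04765865268654144
w 0.14 0.047351285691385296
```

Emit:
jog_arm(
  series=[
    {"xyz": [20,-6,10],"yaw": 0,"jaw": 1},
    {"xyz": [50,-15,30],"yaw": 0,"jaw": 1},
    {"xyz": [68,-20,55],"yaw": 0,"jaw": 1},
    {"xyz": [68,-20,80],"yaw": 0,"jaw": 1},
    {"xyz": [68,-20,100],"yaw": 0,"jaw": 1},
    {"xyz": [68,-20,110],"yaw": 0,"jaw": 1},
    {"xyz": [68,-20,110],"yaw": 0,"jaw": 1},
  ],
)

```text
time: 4.18
eef_pos: [0.5817, -0.1646, 0.1392]
orientation: [-3.141, 0.001, 0.226]
ft_force: [0.1, -0.3, 0.1]
width: -0.0
finger_force: 0.0
```

Emit:
jog_arm(
  series=[
    {"xyz": [0,0,20],"yaw": 0,"jaw": 1},
    {"xyz": [0,0,37],"yaw": 0,"jaw": 1},
    {"xyz": [0,0,47],"yaw": 0,"jaw": 1},
    {"xyz": [-8,0,52],"yaw": 0,"jaw": 1},
    {"xyz": [-16,0,59],"yaw": 0,"jaw": 1},
    {"xyz": [-22,0,67],"yaw": 0,"jaw": 1},
    {"xyz": [-25,0,71],"yaw": 0,"jaw": 1},
    {"xyz": [-28,0,76],"yaw": 0,"jaw": 1},
    {"xyz": [-31,0,80],"yaw": 0,"jaw": 1},
    {"xyz": [-31,0,80],"yaw": 0,"jaw": 1},
  ],
)

```text
time: 5.42
eef_pos: [0.5511, -0.1723, 0.0597]
orientation: [-3.141, 0.0, 0.225]
ft_force: [0.2, -0.4, 0.4]
width: -0.0001
finger_force: 0.0
```

Run:
```python
from h import *
np.set_printoptions(precision=4,suppress=True)
s=ctrl.observe();print(s['time'],s['eef_pos'],s['ft_force'])
im,d=ctrl.read_camera('wrist');a=im[60:260,170:430]
sc,_=ctrl.read_camera('scene')
cv2.imwrite('pics/e.png',np.hstack([cv2.resize(a,(400,308)),cv2.resize(sc[185:250,285:355],(331,308),interpolation=cv2.INTER_CUBIC)]))
```

```text
5.425 [ 0.5511 -0.1723  0.0597] [ 0.1917 -0.4205  0.4262]
```

View pics/e.png

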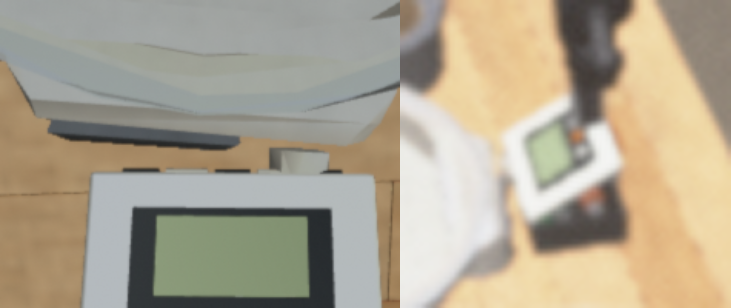

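The lid has followed the fingertips down and the logger has not moved. Now I'll press it past the catch.

Emit:
jog_arm(
  series=[
    {"xyz": [-2,0,3],"yaw": 0,"jaw": 1},
    {"xyz": [-3,0,6],"yaw": 0,"jaw": 1},
    {"xyz": [-4,0,9],"yaw": 0,"jaw": 1},
    {"xyz": [-4,0,11],"yaw": 0,"jaw": 1},
    {"xyz": [-4,0,12],"yaw": 0,"jaw": 1},
    {"xyz": [-4,0,12],"yaw": 0,"jaw": 1},
  ],
)

```text
time: 6.28
eef_pos: [0.5476, -0.1732, 0.048]
orientation: [3.142, 0.0, 0.226]
ft_force: [0.5, 0.2, -0.9]
width: -0.0002
finger_force: 0.0
```

Emit:
jog_arm(
  series=[
    {"xyz": [0,0,2],"yaw": 0,"jaw": 1},
    {"xyz": [0,0,3],"yaw": 0,"jaw": 1},
    {"xyz": [0,0,3],"yaw": 0,"jaw": 1},
  ],
)

```text
time: 6.65
eef_pos: [0.5474, -0.1733, 0.045]
orientation: [3.142, 0.0, 0.225]
ft_force: [-0.7, -0.3, -0.7]
width: 0.0002
finger_force: 0.0
```

Run:
```python
from h import *
np.set_printoptions(precision=4,suppress=True)
s=ctrl.observe();print(s['time'],s['eef_pos'],s['ft_force'])
k=cal('wrist');im,d=ctrl.read_camera('wrist');P=cloud('wrist',d,k)
np.save('w2.npy',P)
Q=P[175:300:12,240:420:20]; print((Q[...,2]*1000).round(1))
```

```text
6.65 [ 0.5474 -0.1733  0.045 ] [-0.66   -0.3352 -0.7466]
[[ 36.4  35.1  37.1  35.9  35.8  36.   34.7  36.2  35.5]
 [ 38.1  37.1  37.2  36.7  37.4  37.5  37.8  35.8  37.6]
 [ 38.9  39.8  38.6  40.4  40.4  40.2  39.9  39.6  38.8]
 [ 40.6  42.   41.3  41.1  42.5  40.5  42.   40.7  41.4]
 [ 42.4  43.   44.   42.8  43.7  42.6  43.   42.3  42.3]
 [ 44.1  44.8  46.   45.3  44.5  44.   43.4  44.5  42.8]
 [ 45.8  46.3  46.5  47.3  47.2  47.6  46.3  46.1  45.4]
 [ 47.7  46.9  47.9  48.3  48.3  49.1  48.2  47.   47.6]
 [ 48.6  49.4  49.1  48.6  49.6  49.6  49.3  49.1  47.3]
 [ 50.7  51.1  51.7  50.6  64.1 196.6  51.8  50.   50.2]
 [ 50.9  53.1  52.9  69.2  77.3  76.2  51.8  52.8  51.8]]
```

Run:
```python
from h import *
np.set_printoptions(precision=4,suppress=True)
P=np.load('w2.npy');Q=P[175:280,240:420].reshape(-1,3);ce=Q.mean(0);n=np.linalg.svd(Q-ce,full_matrices=False)[2][2];n*=np.sign(n[2])
print(ce,n,'theta',np.degrees(np.arccos(n[2])))
print(P[170,320],P[172:176,320,2],P[300,[200,220,240,260,400,420]])
print(np.c_[np.arange(270,400,8),P[270:400:8,325]*1000])
print('side',np.c_[np.arange(270,400,8),P[270:400:8,250]*1000])
im,d=ctrl.read_camera('wrist');cv2.imwrite('pics/f.png',im)
```

```text
[ 0.5761 -0.1693  0.0439] [0.3553 0.0692 0.9322] theta 21.22281671391133
[ 0.5991 -0.1595  0.0346] [0.0349 0.0352 0.0353 0.0358] [[ 0.5011 -0.1048  0.0002]
 [ 0.5332 -0.1278  0.0522]
 [ 0.5351 -0.1366  0.0517]
 [ 0.5376 -0.1457  0.0526]
 [ 0.5516 -0.2081  0.0519]
 [ 0.5533 -0.2174  0.051 ]]
[[ 270.      557.2312 -171.5518   49.2579]
 [ 278.      557.9406 -171.3688   60.1108]
 [ 286.      557.691  -171.4134   67.6372]
 [ 294.      557.5205 -171.4406   74.5838]
 [ 302.      557.6839 -171.3907   81.5422]
 [ 310.      557.8114 -171.3502   87.7937]
 [ 318.      556.7331 -171.5934   91.3173]
 [ 326.      553.5721 -172.3247   90.9911]
 [ 334.      550.7269 -172.982    91.2828]
 [ 342.      547.745  -173.6712   91.4022]
 [ 350.      544.8477 -174.3405   91.7041]
 [ 358.      541.2039 -175.1842   90.9761]
 [ 366.      538.8527 -175.7258   92.1458]
 [ 374.      465.3512 -192.8808   -0.3898]
 [ 382.      459.1524 -194.314    -0.4472]
 [ 390.      452.7652 -195.791    -0.6164]
 [ 398.      557.365  -171.381   129.195 ]]
side [[ 270.      549.7621 -138.3726   49.7058]
 [ 278.      546.0781 -139.079    50.0947]
 [ 286.      542.5898 -139.8477   50.9422]
 [ 294.      540.0168 -140.8287   53.5518]
 [ 302.      534.9901 -141.2647   51.5519]
 [ 310.      532.0337 -142.1545   53.4127]
 [ 318.      528.7384 -142.969    54.6366]
 [ 326.      553.5003 -148.2163   99.9492]
 [ 334.      553.9524 -149.1607  104.8457]
 [ 342.      554.3615 -150.0251  109.3235]
 [ 350.      551.1226 -150.3927  108.4503]
 [ 358.      550.1256 -151.0245  110.6684]
 [ 366.      546.2784 -151.3574  109.1339]
 [ 374.      544.9065 -151.9369  110.796 ]
 [ 382.      559.7515 -153.735   131.4994]
 [ 390.      560.0357 -154.2498  134.1992]
 [ 398.      560.2442 -154.7272  136.658 ]]
```

View pics/f.png

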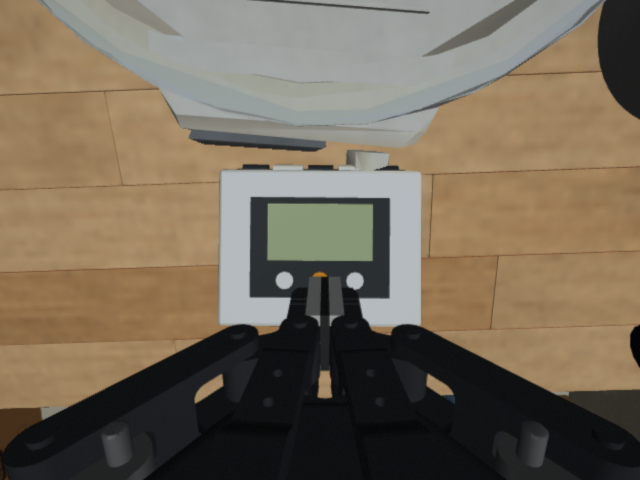

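The lid stands at about 21°, and the true fingertip height is about 52 mm, roughly 7 mm above the TCP reading. I still need about 17 mm more, and I'll watch the force.

Emit:
jog_arm(
  series=[
    {"xyz": [0,0,3],"yaw": 0,"jaw": 1},
    {"xyz": [0,0,6],"yaw": 0,"jaw": 1},
    {"xyz": [0,0,9],"yaw": 0,"jaw": 1},
    {"xyz": [0,0,11],"yaw": 0,"jaw": 1},
    {"xyz": [0,0,11],"yaw": 0,"jaw": 1},
  ],
)

```text
time: 7.38
eef_pos: [0.5474, -0.1732, 0.0339]
orientation: [-3.141, 0.0, 0.226]
ft_force: [-0.3, 0.5, 0.9]
width: -0.0002
finger_force: 0.0
```

```bash
cat > lid.py <<'E'
from h import *
np.set_printoptions(precision=4,suppress=True)
s=ctrl.observe();print(s['time'],s['eef_pos'],s['ft_force'])
k=cal('wrist');im,d=ctrl.read_camera('wrist');P=cloud('wrist',d,k)
Q=P[190:260,240:400].reshape(-1,3);ce=Q.mean(0);n=np.linalg.svd(Q-ce,full_matrices=False)[2][2];n*=np.sign(n[2])
print(ce,'theta',np.degrees(np.arctan2(np.hypot(n[0],n[1]),n[2])),n)
print(P[270:320:8,325]*1000)
E
python3 lid.py
```

```text
7.375 [ 0.5474 -0.1732  0.0339] [-0.3107  0.4676  0.9388]
[ 0.5776 -0.1643  0.0392] theta 58.76825461595467 [-0.8335 -0.191   0.5185]
[[ 558.2086 -171.2671   40.8011]
 [ 557.7953 -171.3497   48.7967]
 [ 557.5287 -171.3993   56.2913]
 [ 558.0342 -171.2689   64.6809]
 [ 558.1258 -171.2369   71.4248]
 [ 557.5149 -171.3704   76.2155]
 [ 557.1862 -171.4385   81.1142]]
```

Emit:
jog_arm(
  series=[
    {"xyz": [0,0,2],"yaw": 0,"jaw": 1},
    {"xyz": [0,0,4],"yaw": 0,"jaw": 1},
    {"xyz": [0,0,6],"yaw": 0,"jaw": 1},
    {"xyz": [0,0,7],"yaw": 0,"jaw": 1},
    {"xyz": [0,0,7],"yaw": 0,"jaw": 1},
  ],
)

```text
time: 8.05
eef_pos: [0.5476, -0.1731, 0.0269]
orientation: [-3.142, -0.0, 0.226]
ft_force: [0.1, 0.7, 0.0]
width: -0.0001
finger_force: 0.0
```

```bash
sed -i 's/190:260,240:400/185:240,230:300/' lid.py; python3 lid.py
```

```text
8.05 [ 0.5476 -0.1731  0.0269] [0.0603 0.6815 0.0214]
[ 0.5789 -0.1404  0.0361] theta 23.06002445588768 [-0.3854  0.0698  0.9201]
[[ 559.5239 -170.928    36.7166]
 [ 557.9589 -171.2817   41.78  ]
 [ 558.1667 -171.2195   50.3494]
 [ 558.0921 -171.2251   57.4528]
 [ 558.1115 -171.2098   64.0682]
 [ 557.7708 -171.2799   69.3944]
 [ 556.8036 -171.4975   73.1316]]
```

Emit:
jog_arm(
  series=[
    {"xyz": [0,0,1],"yaw": 0,"jaw": 1},
    {"xyz": [0,0,2],"yaw": 0,"jaw": 1},
    {"xyz": [0,0,3],"yaw": 0,"jaw": 1},
    {"xyz": [0,0,3],"yaw": 0,"jaw": 1},
  ],
)

```text
time: 8.6
eef_pos: [0.5477, -0.1733, 0.0259]
orientation: [3.141, 0.0, 0.225]
ft_force: [-4.5, 1.5, 12.3]
width: 0.0
finger_force: 6.3
```

```bash
cat >> lid.py <<'E'
for a,b in ((.03,.085),):
    R=P.reshape(-1,3);e=R-[.599,-.160,0];dd=-(e@[.974,.226,0]);y=e@[-.226,.974,0]
    for lo in range(5,75,8):
        m=(dd>lo/1e3)&(dd<lo/1e3+.008)&(abs(y)<.042)&(abs(y)>.022)&(R[:,2]<.06);print(lo+4,m.sum(),(np.median(R[m,2])*1000).round(1) if m.sum() else '')
E
python3 lid.py
```

```text
8.6 [ 0.5477 -0.1733  0.0259] [-4.5159  1.4811 12.2824]
[ 0.5793 -0.1407  0.0361] theta 64.78594556834983 [-0.8911 -0.1563  0.426 ]
[[ 560.0356 -171.0421   36.5988]
 [ 557.8768 -171.5324   40.1871]
 [ 557.9297 -171.5009   48.4423]
 [ 558.01   -171.4648   55.9258]
 [ 558.7407 -171.2771   63.9986]
 [ 558.5058 -171.3186   69.4778]
 [ 557.4626 -171.5513   73.0239]]
9 1841 35.3
17 1754 35.5
25 1682 35.5
33 1580 35.5
41 1514 35.4
49 1454 35.3
57 1377 35.1
65 1268 34.7
73 263 34.5
```

The lid lies flat at 35.5 mm along its whole length under 12 N, so it is snapped shut. I'll lift off, cross to the incubator and open the jaws.

Emit:
jog_arm(
  series=[
    {"xyz": [0,0,-10],"yaw": 0,"jaw": 1},
    {"xyz": [0,0,-60],"yaw": 0,"jaw": 1},
    {"xyz": [0,0,-120],"yaw": 0,"jaw": 1},
    {"xyz": [0,0,-180],"yaw": 0,"jaw": 1},
    {"xyz": [2,-20,-240],"yaw": -2,"jaw": -1},
    {"xyz": [5,-75,-270],"yaw": -5,"jaw": -1},
    {"xyz": [9,-130,-290],"yaw": -8,"jaw": -1},
    {"xyz": [13,-185,-304],"yaw": -11,"jaw": -1},
    {"xyz": [17,-240,-304],"yaw": -14,"jaw": -1},
    {"xyz": [21,-295,-304],"yaw": -17,"jaw": -1},
    {"xyz": [25,-345,-304],"yaw": -19,"jaw": -1},
    {"xyz": [27,-380,-304],"yaw": -20,"jaw": -1},
  ],
)

```text
time: 10.15
eef_pos: [0.4878, 0.2059, 0.3283]
orientation: [-3.141, -0.001, 0.578]
ft_force: [0.8, 0.1, 0.4]
width: 0.0853
finger_force: 0.0
```

Emit:
jog_arm(
  series=[
    {"xyz": [0,0,0],"yaw": 0,"jaw": -1},
    {"xyz": [0,0,0],"yaw": 0,"jaw": -1},
  ],
)

```text
time: 10.4
eef_pos: [0.4891, 0.2021, 0.3279]
orientation: [3.141, 0.001, 0.574]
ft_force: [0.6, -0.7, 0.2]
width: 0.0851
finger_force: 0.0
```

Run:
```python
from h import *
np.set_printoptions(precision=4,suppress=True)
s=ctrl.observe();print(s['time'],s['eef_pos'],s['orientation'],s['ft_force'],s['width'])
k=cal('wrist');im,d=ctrl.read_camera('wrist');P=cloud('wrist',d,k)
np.save('w3.npy',P);cv2.imwrite('w3.png',im);cv2.imwrite('pics/g.png',im)
for n,z in [('dome_knob',.175),('dome_hinge',.052),('incubator_orange',0)]:
    for r in ctrl.spot_point(n,'wrist')[:2]:
        u,v=np.array(r['position'])*[640,480]; print(n,round(r['confidence'],2),round(u),round(v),at_z('wrist',u,v,z,k))
R=P.reshape(-1,3)
m=(abs(R[:,2]-.168)<.006)&(abs(R[:,0]-.55)<.2)&(abs(R[:,1]-.24)<.2); (cx,cy),r=cv2.minEnclosingCircle(R[m,:2].astype(np.float32)*1000);print('top disc',cx,cy,r,m.sum())
m=(R[:,2]>.178)&(R[:,2]<.185)&(abs(R[:,0]-.55)<.05)&(abs(R[:,1]-.24)<.05);print('knob',m.sum(),R[m].mean(0),R[m].min(0),R[m].max(0))
m=(R[:,2]>.1875)&(R[:,2]<.2)&(abs(R[:,0]-.55)<.03)&(abs(R[:,1]-.24)<.03);B=R[m]
if len(B)>4: w=np.linalg.svd(B[:,:2]-B[:,:2].mean(0),full_matrices=False)[2][0];print('bar',m.sum(),B.mean(0),np.degrees(np.arctan2(w[1],w[0])))
# depth of pads
print('pads',[(u,v,(P[v,u]-s['eef_pos']).round(3).tolist()) for u,v in ((200,300),(440,300),(180,340),(460,340))])
```

```text
10.4 [0.4891 0.2021 0.3279] [3.1406 0.0005 0.5735] [ 0.6309 -0.7052  0.2002] 0.08511280461013371
dome_knob 0.9 327 131 [0.5509 0.2392 0.175 ]
top disc 549.4824829101562 241.18081665039062 124.83489990234375 61213
knob 1333 [0.5496 0.2412 0.1807] [0.5308 0.2221 0.178 ] [0.5683 0.26   0.1833]
bar 322 [0.5497 0.2413 0.1917] -142.8354903562775
pads [(200, 300, [-0.016, 0.044, 0.035]), (440, 300, [0.032, -0.031, 0.034]), (180, 340, [-0.015, 0.042, 0.06]), (460, 340, [0.029, -0.032, 0.056])]
```

View pics/g.png

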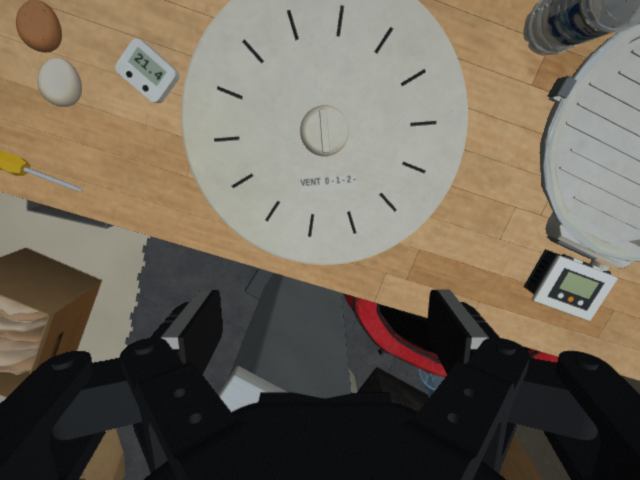

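The wrist view shows the knob at (325,130) with its bar at a 37.2° bearing, so the motion plane bears about 33°, and the tool is already at 32.9°. At (580,290) the logger lid lies shut. I'll pre-close the jaws to about 50 mm over the knob and measure the fingertips.

Emit:
jog_arm(
  series=[
    {"xyz": [30,0,20],"yaw": 0,"jaw": -0.2},
    {"xyz": [60,0,55],"yaw": 0,"jaw": -0.2},
    {"xyz": [75,0,85],"yaw": 0,"jaw": -0.2},
    {"xyz": [75,0,98],"yaw": 0,"jaw": -0.2},
    {"xyz": [75,0,98],"yaw": 0,"jaw": -0.2},
    {"xyz": [75,0,98],"yaw": 0,"jaw": -0.2},
  ],
)

```text
time: 11.35
eef_pos: [0.5522, 0.2438, 0.2317]
orientation: [3.141, -0.002, 0.574]
ft_force: [-0.1, -0.6, -0.1]
width: 0.0513
finger_force: 0.0
```

```bash
cat > tips.py <<'E'
from h import *
np.set_printoptions(precision=1,suppress=True)
s=ctrl.observe();print(s['time'],s['eef_pos']*1000,s['orientation']*57.3,s['ft_force'],s['width'],s['finger_force'])
k=cal('wrist');im,d=ctrl.read_camera('wrist');P=cloud('wrist',d,k);cv2.imwrite('w4.png',im)
y=s['orientation'][2];e=(P-s['eef_pos'])*1000
X=e@[np.cos(y),np.sin(y),0];Y=e@[np.sin(y),-np.cos(y),0];Z=e[...,2]
for sg in (-1,1):
    m=(abs(X)<14)&(Y*sg>10)&(Y*sg<60)&(d<.22)&(d>0)
    print('tip side',sg,m.sum(),'Zrel min',np.percentile(Z[m],[0,1,5,20]),'Y',np.percentile(Y[m],[1,50,99]),'X',np.percentile(X[m],[1,99]))
R=P.reshape(-1,3);kn=(R[:,2]>.178)&(R[:,2]<.185)&(abs(R[:,0]-.55)<.03)&(abs(R[:,1]-.24)<.03)&(d.ravel()>0)
print('knob rel X,Y',X.ravel()[kn].mean(),Y.ravel()[kn].mean(),np.percentile(X.ravel()[kn],[1,99]),np.percentile(Y.ravel()[kn],[1,99]))
E
python3 tips.py
```

```text
11.35 [552.2 243.8 231.7] [180.   -0.1  32.9] [-0.1 -0.6 -0.1] 0.051265902058673984 0.0
tip side -1 23042 Zrel min [-61.2 -52.   28.6  63.8] Y [-59.5 -49.5 -10.7] X [-11.8  12.6]
tip side 1 22882 Zrel min [-61.1 -52.3  26.5  63.4] Y [10.8 49.4 59.4] X [-11.6  12.8]
knob rel X,Y -1.9569083679953532 0.7889693933638522 [-20.   14.4] [-16.9  18.1]
```

```bash
sed -i 's/(d<.22)/(P[...,2]>.2)/' tips.py; python3 tips.py
```

```text
11.4 [552.3 243.9 231.8] [180.   -0.1  32.9] [0.1 0.3 0.3] 0.050991340986571015 0.0
tip side -1 22565 Zrel min [10.5 20.2 35.6 64.9] Y [-59.5 -49.6 -11. ] X [-11.7  12.6]
tip side 1 22321 Zrel min [11.1 20.4 35.7 64.9] Y [10.9 49.6 59.5] X [-11.6  12.7]
knob rel X,Y -2.098499383587225 0.9910934872527547 [-20.1  14.3] [-16.8  18.7]
```

Emit:
jog_arm(
  series=[
    {"xyz": [0,1,20],"yaw": 0,"jaw": -0.2},
    {"xyz": [0,1,40],"yaw": 0,"jaw": -0.2},
    {"xyz": [0,1,55],"yaw": 0,"jaw": -0.2},
    {"xyz": [0,1,64],"yaw": 0,"jaw": -0.2},
    {"xyz": [0,1,68],"yaw": 0,"jaw": -0.2},
    {"xyz": [0,1,68],"yaw": 0,"jaw": -0.2},
  ],
  force=60,
)

```text
time: 12.2
eef_pos: [0.5525, 0.2432, 0.1621]
orientation: [3.142, -0.0, 0.575]
ft_force: [0.1, -0.1, -0.9]
width: 0.0513
finger_force: 0.0
```

```bash
sed -i 's/P\[...,2\]>.2)/P[...,2]>.1715)/' tips.py; python3 tips.py; python3 -c "
import cv2;i=cv2.imread('w4.png');cv2.imwrite('pics/h.png',i)"
```

```text
12.2 [552.5 243.2 162.1] [180.   -0.   32.9] [ 0.1 -0.1 -0.9] 0.05128539532808348 0.0
tip side -1 23677 Zrel min [ 9.4 14.8 19.4 61.7] Y [-59.5 -49.2 -10.6] X [-11.7  12.7]
tip side 1 23428 Zrel min [ 9.4 14.7 19.3 61.4] Y [10.6 49.3 59.4] X [-11.6  12.9]
knob rel X,Y -0.8168384488233672 1.0845997399778886 [-19.6  14.4] [-25.5  31.7]
```

View pics/h.png

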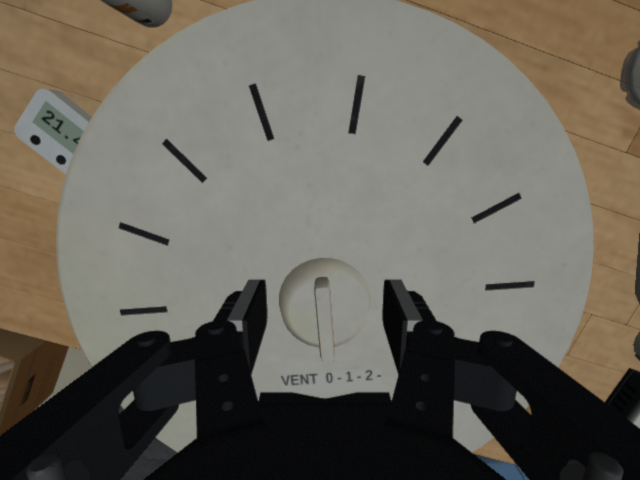

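The pads straddle the knob, which sits at (325,303). Closing now.

Emit:
jog_arm(
  series=[
    {"xyz": [0,0,0],"yaw": 0,"jaw": 1},
    {"xyz": [0,0,0],"yaw": 0,"jaw": 1},
    {"xyz": [0,0,0],"yaw": 0,"jaw": 1},
    {"xyz": [0,0,0],"yaw": 0,"jaw": 1},
  ],
  force=60,
)

```text
time: 12.75
eef_pos: [0.5527, 0.2435, 0.1632]
orientation: [3.141, -0.001, 0.575]
ft_force: [-1.5, -1.1, 5.8]
width: 0.0349
finger_force: 59.1
```

```bash
sed -i 's/P\[...,2\]>.1715)/P[...,2]>.172)/' tips.py; python3 tips.py
python3 - <<'E'
from h import *
P=np.load('w3.npy').reshape(-1,3);r=np.hypot(P[:,0]-.5496,P[:,1]-.2412)*1000
for a in range(0,30,2):
    m=(r>=a)&(r<a+2);print(a,m.sum(),np.percentile(P[m,2]*1000,[5,50,95]).round(1))
im=cv2.imread('w4.png')[200:440,160:480];cv2.imwrite('pics/i.png',cv2.resize(im,(800,600)))
E
```

```text
12.75 [552.7 243.5 163.2] [180.   -0.1  32.9] [-1.5 -1.1  5.8] 0.034921569604270335 59.12626700475812
tip side -1 24999 Zrel min [ 8.8 15.4 22.7 62.9] Y [-59.2 -45.1 -10.8] X [-11.9  12.6]
tip side 1 24790 Zrel min [ 8.8 15.2 20.9 62.6] Y [10.7 45.3 59. ] X [-11.8  12.7]
knob rel X,Y -0.7842099565176234 0.4216768519271517 [-19.7  14. ] [-22.7  26.8]
0 22 [190.5 192.  193.3]
2 1274 [479.5 479.5 479.5]
4 103 [180.5 182.6 193. ]
6 132 [180.6 181.9 192.5]
8 173 [180.4 181.5 192.4]
10 221 [180.3 181.7 192.2]
12 247 [180.2 181.5 192.3]
14 287 [179.8 181.2 192.1]
16 292 [178.3 179.6 181.3]
18 300 [174.4 177.8 179.4]
20 303 [167.1 168.9 173.6]
22 401 [166.9 168.1 169.5]
24 449 [166.9 168.1 169.4]
26 471 [166.8 168.  169.3]
28 515 [166.7 167.9 169.2]
```

View pics/i.png

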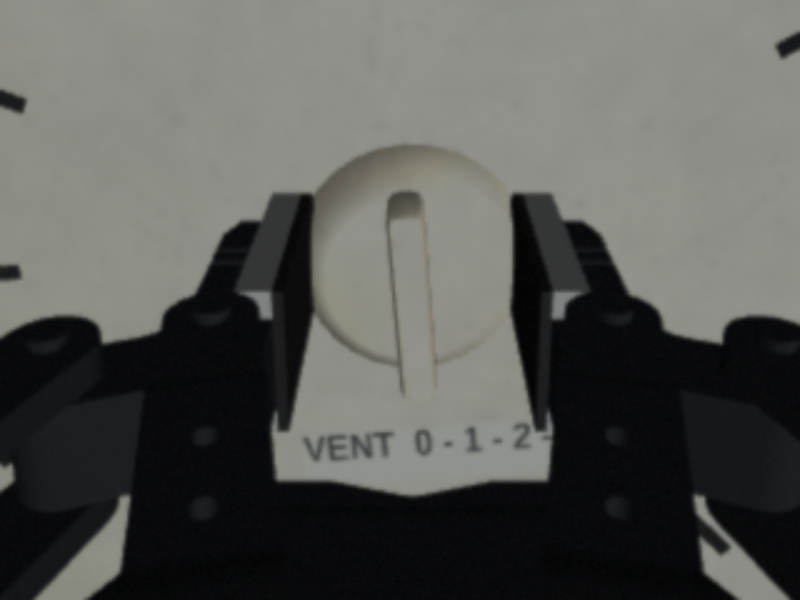

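The knob has a rounded rim, and at 35 mm width the pads caught only its upper bevel. I'll reopen, go about 6 mm lower and 4 mm toward the hinge, then regrip on the full diameter.

Emit:
jog_arm(
  series=[
    {"xyz": [0,0,0],"yaw": 0,"jaw": -0.2},
    {"xyz": [0,0,0],"yaw": 0,"jaw": -0.2},
    {"xyz": [4,0,3],"yaw": 0,"jaw": -0.2},
    {"xyz": [4,0,6],"yaw": 0,"jaw": -0.2},
    {"xyz": [4,0,6],"yaw": 0,"jaw": -0.2},
    {"xyz": [4,0,6],"yaw": 0,"jaw": 1},
    {"xyz": [4,0,6],"yaw": 0,"jaw": 1},
    {"xyz": [4,0,6],"yaw": 0,"jaw": 1},
    {"xyz": [4,0,6],"yaw": 0,"jaw": 1},
  ],
  force=60,
)

```text
time: 13.92
eef_pos: [0.5567, 0.2459, 0.1582]
orientation: [3.141, -0.003, 0.574]
ft_force: [-2.2, -0.9, 10.0]
width: 0.0363
finger_force: 59.8
```

Emit:
jog_arm(
  series=[
    {"xyz": [4,0,-4],"yaw": 0,"jaw": 1},
    {"xyz": [8,0,-8],"yaw": 0,"jaw": 1},
    {"xyz": [11,0,-11],"yaw": 0,"jaw": 1},
    {"xyz": [11,0,-11],"yaw": 0,"jaw": 1},
  ],
)

```text
time: 14.42
eef_pos: [0.5633, 0.2501, 0.1664]
orientation: [3.142, 0.006, 0.574]
ft_force: [-4.1, -2.5, 3.7]
width: 0.0361
finger_force: 60.9
```

```bash
cat > dome.py <<'E'
from h import *
np.set_printoptions(precision=2,suppress=True)
s=ctrl.observe();print(s['time'],s['eef_pos']*1000,s['orientation']*57.3,s['ft_force'],s['width'],s['finger_force'])
for c in ['scene','top']:
    im,d=ctrl.read_camera(c);P=cloud(c,d).reshape(-1,3)
    # dome's flat top: white pixels above bench within its region
    w=im.reshape(-1,3).astype(int);h=P-[.5496,.2412,0];a=h@[np.cos(.579),np.sin(.579),0];b=h@[-np.sin(.579),np.cos(.579),0]
    m=(P[:,2]>.12)&(P[:,2]<.34)&(abs(b)<.12)&(abs(a)<.14)&(w.min(1)>110)&(abs(b)>.02)
    Q=P[m]
    for t in (.015,.01,.006,.005):
        n=np.linalg.svd(Q-Q.mean(0),full_matrices=False)[2][2];n*=np.sign(n[2]);Q=Q[abs((Q-Q.mean(0))@n)<t]
    print(c,len(Q),'tilt deg',np.degrees(np.arccos(n[2])),'bearing',np.degrees(np.arctan2(n[1],n[0])),Q.mean(0))
    cv2.imwrite(c+'_l.png',im)
E
python3 dome.py
```

```text
14.425 [563.27 250.14 166.43] [180.01   0.32  32.9 ] [-4.08 -2.53  3.7 ] 0.03610091712599277 60.94264170824317
scene 4808 tilt deg 3.7259766034001096 bearing 34.18706179403351 [0.55 0.27 0.17]
top 2259 tilt deg 3.563973950452369 bearing 32.83905177414401 [0.53 0.26 0.17]
```

Emit:
jog_arm(
  series=[
    {"xyz": [6,0,-5],"yaw": 0,"jaw": 1},
    {"xyz": [12,0,-10],"yaw": 0,"jaw": 1},
    {"xyz": [18,0,-14],"yaw": 0,"jaw": 1},
    {"xyz": [25,0,-19],"yaw": 0,"jaw": 1},
    {"xyz": [32,0,-23],"yaw": 0,"jaw": 1},
    {"xyz": [39,0,-26],"yaw": 0,"jaw": 1},
    {"xyz": [46,0,-30],"yaw": 0,"jaw": 1},
    {"xyz": [53,0,-33],"yaw": 0,"jaw": 1},
    {"xyz": [53,0,-33],"yaw": 0,"jaw": 1},
  ],
)

```text
time: 15.65
eef_pos: [0.609, 0.2801, 0.2019]
orientation: [3.142, 0.002, 0.573]
ft_force: [-6.2, -3.2, 10.9]
width: 0.0364
finger_force: 59.4
```

```bash
python3 dome.py
```

```text
15.65 [609.03 280.06 201.94] [180.01   0.09  32.86] [-6.16 -3.17 10.89] 0.03641734840017794 59.375666648265906
scene 3694 tilt deg 24.11896431884398 bearing 33.75780624378056 [0.59 0.29 0.21]
top 483 tilt deg 5.033697861571509 bearing 14.071001022533013 [0.56 0.28 0.21]
```

Emit:
jog_arm(
  series=[
    {"xyz": [4,0,-2],"yaw": 0,"jaw": 1},
    {"xyz": [8,0,-4],"yaw": 0,"jaw": 1},
    {"xyz": [12,0,-6],"yaw": 0,"jaw": 1},
    {"xyz": [16,0,-7],"yaw": 0,"jaw": 1},
    {"xyz": [16,0,-7],"yaw": 0,"jaw": 1},
    {"xyz": [16,0,-7],"yaw": 0,"jaw": 1},
  ],
)

```text
time: 16.5
eef_pos: [0.6227, 0.289, 0.2079]
orientation: [-3.141, 0.001, 0.574]
ft_force: [-4.4, -2.4, 6.6]
width: 0.0361
finger_force: 59.5
```

```bash
python3 dome.py
python3 - <<'E'
import cv2,numpy as np
a=cv2.resize(cv2.imread('scene_l.png')[150:400,200:450],(400,400));b=cv2.resize(cv2.imread('top_l.png')[150:330,200:440],(400,300))
cv2.imwrite('pics/j.png',np.hstack([a,np.vstack([b,np.zeros((100,400,3),np.uint8)])]))
E
```

```text
16.5 [622.68 288.97 207.95] [-179.99    0.03   32.89] [-4.39 -2.38  6.64] 0.03610444635228744 59.53209564147983
scene 2720 tilt deg 29.405550559904427 bearing 34.084608560538 [0.6  0.31 0.22]
top 403 tilt deg 5.016956392839773 bearing 10.556624928622321 [0.56 0.29 0.23]
```

View pics/j.png

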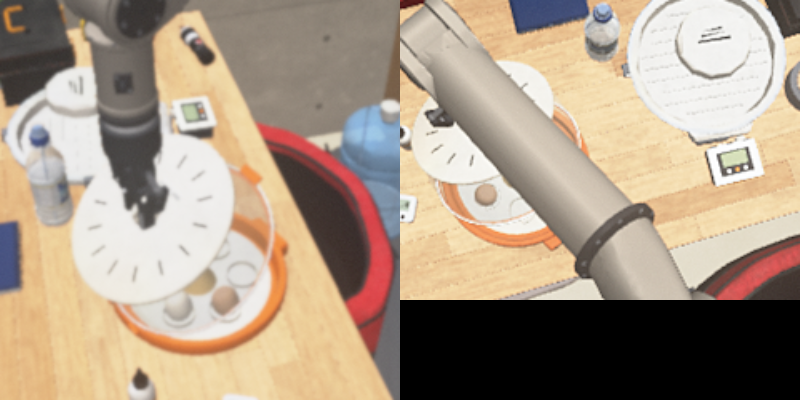

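The scene camera gives 29.4°, and the tool has travelled 79 mm back and 50 mm up, which matches 30°. The logger is shut and in place. I'll settle briefly and hand in.

Emit:
jog_arm(
  series=[
    {"xyz": [0,0,0],"yaw": 0,"jaw": 1},
    {"xyz": [0,0,0],"yaw": 0,"jaw": 1},
    {"xyz": [0,0,0],"yaw": 0,"jaw": 1},
    {"xyz": [0,0,0],"yaw": 0,"jaw": 1},
  ],
)

```text
time: 17.1
eef_pos: [0.6227, 0.2889, 0.208]
orientation: [-3.141, 0.0, 0.574]
ft_force: [-3.8, -2.3, 5.7]
width: 0.0358
finger_force: 59.5
```

```bash
python3 dome.py; python3 -c "
from bench import ctrl
print(ctrl.hand_in())"
```

```text
17.1 [622.66 288.95 207.96] [-179.99    0.03   32.89] [-3.85 -2.27  5.71] 0.03579575485639028 59.532463647192344
scene 2688 tilt deg 29.333181942959946 bearing 34.159648420385786 [0.6  0.31 0.22]
top 406 tilt deg 5.914499912865547 bearing 12.502328376449938 [0.56 0.28 0.22]
the job is handed in; nothing more can be done
None
```

The job is handed in, with no verdict shown: the logger lid measured flat and shut, and the gripper is holding the incubator dome steady at about 29–30 degrees.

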